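Book the ball bearing jar at the code reader

ROBOT

A 6-joint arm with a two-finger parallel gripper is mounted at the origin on the work surface. World frame = base frame: x ahead of the robot, y to its left, z up, the work surface at z = 0. Lengths are in m, angles in rad, forces in N, time in s.
With the tool pointing down it reaches from about 0.35 to 0.975 m from the base axis. Payload 7.1 kg.
Tool frame: the origin (TCP) lies midway between the tips of the shut fingers; the grasp point (between the pads) lies 19 mm behind it; z points along the fingers, y is the line along which they close (so a half turn about z gives the same grasp; the last joint's range is limited). The gripper opens to 88 mm and grips with 3 to 60 N. Pads are 20 mm wide; open, the fingers measure 115 mm over their backs; the gripper's body (75 mm by 178 mm) begins 61 mm behind the grasp point.
Start: joints at [1.158, 0.423, 1.63, -0, 1.089, -0.019], TCP at [0.24, 0.577, 0.223] pointing down, gripper open.
Joint ranges: [-3, 3], [-0.9, 2.11], [0.09, 2.58], [-1.31, 4.45], [0.11, 2.69], [-2.54, 2.54]. Speed limits (rad/s): [2.39, 2.39, 3.01, 3.14, 3.14, 3.14].

INTERFACE

Orientations are given as a unit quaternion [w, x, y, z].
In Python, from station import move_pose, movel, movej, command_gripper, wait, inverse_kinematics, read_camera, camera_info, MotionError, job_done, get_time, get_joint_pos, get_qvel, get_effort, get_tcp_pos, get_ee_rot, get_ft_force, get_ft_torque, get_grip_width, get_finger_force gives the robot as it stands. Calls block until the motion is done:
- move_pose(position, orientation): joint-space move of the TCP to a pose.
- movel(position, frame=None, v=0.15, until_force=None): straight line of the TCP; frame=None keeps the orientation; v is the mean speed in m/s. With until_force (N) it stops when the force on the tool has changed by that much, and returns True; else False.
- movej(angles): joint-space move.
- command_gripper(opening): opening from 0.0 (shut) to 1.0 (fully open); the grip force is fixed at half the most; returns when the fingers have stopped.
- wait(seconds).
- inverse_kinematics(position, orientation): joint angles nearest the present ones, or None.
- read_camera(name): name is "scene" or "top" or "wrist"; returns the picture (384x512x3 uint8, red, green, blue); there is no depth.
- camera_info(name): a dict with "intrinsics" (3x3 intrinsics, pixels), "T" (4x4, takes a point from camera to world coordinates); the wrist camera has in their place "tool_from_camera" (4x4, takes a point from camera to tool coordinates, whose origin is the TCP and whose axes are the flange's). Camera axes: x right, y up, looking along -z (the intrinsics and any distortion apply to the point x, -y, -z); pixel columns grow to the right and rows downward; lengths in m; the calibration is good to about 2 mm. A picture is of the moment at which its call begins: read the wrist's pose just before it. camera_info takes no time and is no camera call.
A pose or a line that the arm cannot do raises MotionError and nothing moves.
- job_done(): hands the job in; it is judged then, once.
Readings, each from a call of its own:
- get_time(): time.
- get_joint_pos(): joint angles.
- get_qvel(): joint speeds.
- get_effort(): joint torques, N m.
- get_tcp_pos(): TCP position.
- get_ee_rot(): TCP orientation.
- get_ft_force(): force on the tool from outside, world axes, zero at the start.
- get_ft_torque(): the same for the moment, N m.
- get_grip_width(): opening from 0.0 (shut) to 1.0 (fully open).
- get_finger_force(): force on a finger pad.
Only numpy, scipy, OpenCV 4.12 (cv2) and the standard library are available. Lean on these libraries where they do the work, as an engineer would, in place of code of your own. Each camera call takes 0.05 s, during which the arm holds its last target. There are 200 camera calls.

TASK

Book in the handled glass jar of ball bearings at the code reader: slide the jar along the bench into the reader's bay until it is fully home against the end stop, turn it so that its code label squarely faces the reader's window, then press the trigger button on top of the reader right down and let go. The glass handle has been glued back on, so move and turn the jar with gentle pushes, without gripping, lifting or tipping it, and leave the mallet, the magnet ring and the brass nut where they lie.

Things in the scene. Friction and masses are not known exactly. Their poses are not given: they have to be found in the camera images.
- jar: Loose squat glass jar part full of steel balls, 0.55 to 1 kg, upright on the cork. Outside 92 mm (4 to 57 mm up), foot 72 mm, steel lid 83 mm (65 to 80 mm up); too wide to grip across. Origin on its axis at bench level; z up, x out through the middle of the code label, -x through the handle. Friction on cork about 0.6. Pushed sideways at the handle it mostly turns, drifting by some cm.
- jar_label (a point): Middle of the printed square code on the jar's paper label: on the glass, 46 mm from the jar's axis along jar x, 33 mm up. The label is 40 mm high and about 44 mm wide round the jar.
- jar_handle (a point): Middle of the jar's D-shaped handle, diametrically across from the label, 67 mm from the jar's axis along jar -x, 45 mm up. A round glass bar 12 mm thick in the jar's upright x-z plane; it reaches out to 82 mm from the axis, from 25 to 64 mm up, so it passes over the bay's 18 mm high bars.
- reader: Code reader fixed to the bench: grey housing 70 (x) by 90 (y) by 100 mm high; origin under its middle, z up. Its window looks along reader -x. Before it lies a U-shaped bay of aluminium bar 10 mm thick, 18 mm high: end stop's inner face x = -79 mm; cheeks' inner faces y = +-49 mm, from there to x = -132 mm, then 42 mm long lead-ins flaring out by 0.6 rad. The jar enters along reader +x.
- reader_seat (a point): Point on the bench, at x = -125 mm in the reader's frame: the jar's axis stands here when the jar is fully home against the end stop and centred between the cheeks (3 mm play each side). Axes as the reader's.
- reader_window (a point): Middle of the reader's dark window, on the housing's front, 50 mm up, at x = -39 mm in the reader's frame.
- trigger (a joint): Travel of the trigger button: 0 released, 0.006 m fully pressed; a spring brings it back. About 4 N presses it right down.
- trigger_top (a point): Middle of the round aluminium trigger button's top face, 32 mm across, on top of the reader's housing, 122 mm above the bench when released.
- mallet: Rubber mallet lying on the bench beside the reader; head 90 mm long and 55 mm across, wooden handle, 308 mm overall. Origin: under the middle of the head; handle along -x. Leave it.
- magnet_ring: Loose aluminium ring magnet holder, 68 mm outside, 44 mm hole, 18 mm high, lying flat. Origin: centre of its underside. Leave it.
- brass_nut: Loose hexagonal brass nut, 36 mm across flats, 19 mm high, lying flat. Origin: centre of its underside. Leave it.
- press: Green cast iron hand press bolted to the bench, base about 210 by 150 mm, 0.40 m high with its lever. Origin: middle of its base at bench level. Not used.
Mind the look-alikes: they are no part of the job. Leave any blue, pink or turquoise look-alike of the jar alone.

How it is judged:
On the way, in this order (a step that is already met when the one before it is completed fails the run):
1. the jar stands home in the bay with its label squarely facing the window (horizontal distance between jar and reader_seat below 0.008 m and angle between the x axis of jar and the x axis of reader, either way round below 0.2 rad and x of jar_label in the frame of reader above -0.1 m and angle between jar's own z axis and vertical below 0.05 rad), for 0.3 s.
2. the trigger is pressed right down while the jar is so presented (value of joint trigger above 0.0048 m and horizontal distance between jar and reader_seat below 0.008 m and angle between the x axis of jar and the x axis of reader, either way round below 0.2 rad and x of jar_label in the frame of reader above -0.1 m), for 0.05 s.
At the end, for the whole second after the job is handed in: The jar stands upright and still in the bay, its axis within 8 mm of the seat point, its label facing the reader's window within 0.2 rad (about 11 degrees), and the trigger, pressed once the jar was so placed, is released again (all of step 1 and linear speed of jar below 0.01 m/s and value of joint trigger below 0.002 m); the robot touches nothing.
It fails at once if the jar is lifted or tipped (height (world z) of jar above 0.015 m or angle between jar's own z axis and vertical above 0.2 rad).
It fails at once if the jar is gripped or pushed hard (more than 40 N between fingers and jar) (contact force between the fingers and jar above 40 N).
It fails at once if the mallet, magnet ring or brass nut is moved by more than 20 mm (distance of any of mallet, magnet_ring, brass_nut from where it was at the start of the episode above 0.02 m).
It also fails if it takes over 72 s, if anything falls off the work surface, if the arm or the gripper's body presses on something with over 40 N, if the wrist force passes 120 N, or if a joint passes its speed limit or range.

## Working session

There is one attempt and no reset: what is moved stays moved. The work goes in short steps, each a Python script; the robot and the scene stay as the last script left them, time stands still between calls to the robot, and variables do not carry over. Pictures are saved under pics/ and viewed, at most 10 in all, crops included, and the job is handed in when it is done.

```bash
mkdir -p pics; python3 - <<'E'
from station import *
import cv2,numpy as np
for n in ("scene","top"):
    im=read_camera(n); cv2.imwrite(f"pics/{n}0.png",cv2.cvtColor(im,cv2.COLOR_RGB2BGR))
    i=camera_info(n); print(n,np.round(i["intrinsics"],1).tolist(),np.round(i["T"],3).tolist(),[k for k in i])
i=camera_info("wrist");print(i); print(get_time(),get_ee_rot())
a=[cv2.imread(f"pics/{n}0.png") for n in("scene","top")]
E
```

```text
scene [[411.9, 0.0, 262.5], [0.0, 411.9, 186.4], [0.0, 0.0, 1.0]] [[0.476, -0.564, 0.675, 1.466], [0.88, 0.296, -0.372, -0.542], [0.011, 0.771, 0.637, 0.941], [0.0, 0.0, 0.0, 1.0]] ['intrinsics', 'T']
top [[451.7, 0.0, 260.2], [0.0, 451.7, 185.9], [0.0, 0.0, 1.0]] [[-0.026, 0.988, -0.154, 0.324], [-1.0, -0.026, 0.005, -0.05], [0.001, 0.154, 0.988, 1.637], [0.0, 0.0, 0.0, 1.0]] ['intrinsics', 'T']
{'intrinsics': array([[288.66722471,   0.        , 256.22440032],
       [  0.        , 288.66722471, 187.32771436],
       [  0.        ,   0.        ,   1.        ]]), 'tool_from_camera': array([[ 1.26777417e-04,  9.69426705e-01,  2.45381025e-01,
         6.60171507e-02],
       [ 9.99999954e-01, -1.90931938e-04,  2.37659406e-04,
        -2.07318598e-05],
       [ 2.77244449e-04,  2.45380984e-01, -9.69426684e-01,
        -1.62684483e-01],
       [ 0.00000000e+00,  0.00000000e+00,  0.00000000e+00,
         1.00000000e+00]])}
0.1 [-1.50173201e-04  1.95609470e-01  9.80681646e-01 -6.50054911e-04]
```

View pics/scene0.png

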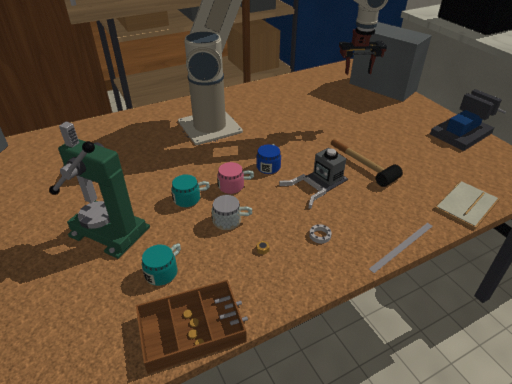

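View pics/top0.png

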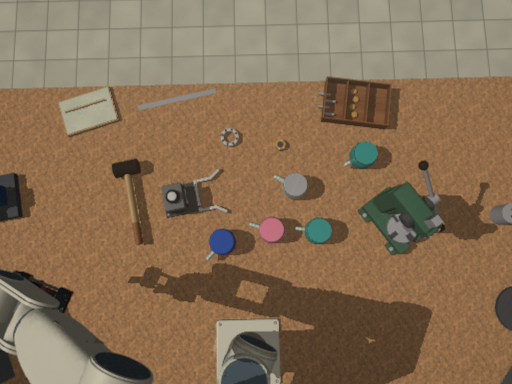

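The scene picture shows the possible jars: grey/clear (227,212), pink (231,178), blue (268,159), and teal (186,191) and (159,265). The clear, steel-lidded one fits the description. In the top view it is at (295,186), with its handle pointing at about (278,179), towards the reader at (180,198). I'll confirm this in a crop.

```bash
cat > h.py <<'E'
from station import *
import cv2,numpy as np
def ray(n,uv,tool=None):
    i=camera_info(n);K=i["intrinsics"];T=i["T"] if tool is None else tool@i["tool_from_camera"]
    d=np.linalg.inv(K)@[uv[0],uv[1],1];d=np.array([d[0],-d[1],-d[2]])
    return T[:3,3],T[:3,:3]@d
def onz(n,uv,z,tool=None):
    o,d=ray(n,uv,tool);return o+d*(z-o[2])/d[2]
def tool():
    w,x,y,z=get_ee_rot();T=np.eye(4);from scipy.spatial.transform import Rotation as R
    T[:3,:3]=R.from_quat([x,y,z,w]).as_matrix();T[:3,3]=get_tcp_pos();return T
def tri(a,b):
    (o1,d1),(o2,d2)=a,b;d1=d1/np.linalg.norm(d1);d2=d2/np.linalg.norm(d2)
    s=np.linalg.lstsq(np.c_[d1,-d2],o2-o1,rcond=None)[0];p,q=o1+s[0]*d1,o2+s[1]*d2
    return (p+q)/2,np.linalg.norm(p-q)
def proj(n,p,tool=None):
    i=camera_info(n);T=i["T"] if tool is None else tool@i["tool_from_camera"]
    c=np.linalg.inv(T)@np.r_[p,1];u=i["intrinsics"]@[c[0],-c[1],-c[2]];return u[:2]/u[2]
E
python3 - <<'E'
from h import *
a=cv2.imread("pics/top0.png")[150:240,150:330];b=cv2.imread("pics/scene0.png")[140:245,195:365]
A=cv2.resize(a,None,fx=4.2,fy=4.2,interpolation=cv2.INTER_CUBIC)[:290];
A=cv2.resize(a,(600,300),interpolation=cv2.INTER_CUBIC);B=cv2.resize(b,(486,300),interpolation=cv2.INTER_CUBIC)
c=np.zeros((600,600,3),np.uint8);c[:300]=A;c[300:,:486]=B;cv2.imwrite("pics/crop1.png",c)
E
```

```text
(no output)
```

View pics/crop1.png

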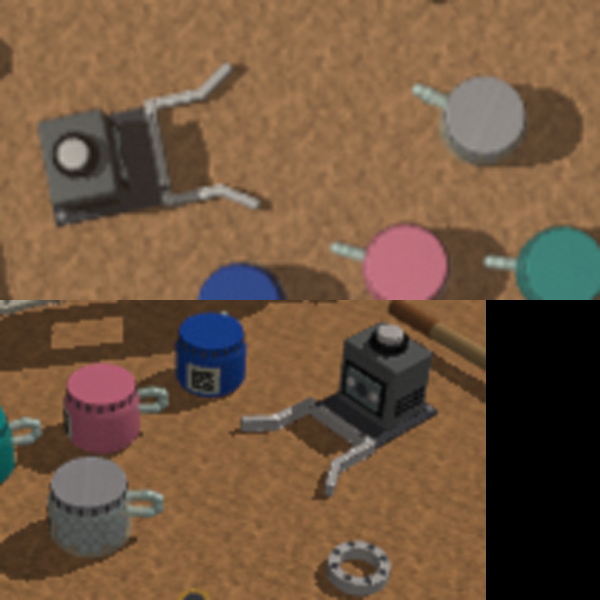

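```bash
python3 - <<'E'
from h import *
c=lambda u,v:(150+u/3.333,150+v/3.333)
s=lambda u,v:(195+u/2.859,140+(v-300)/2.859)
print("trigger",tri(ray("top",c(72,153)),ray("scene",s(390,334))))
print("lid",tri(ray("top",c(485,114)),ray("scene",s(90,484))))
print("handle tip",onz("top",c(416,90),.045), "lid080",onz("top",c(485,114),.08))
for p in [(150,106),(167,200),(203,95),(213,190),(236,69),(262,203)]: print(p,onz("top",c(*p),.018).round(3))
for n,p,z in[("blue",(222,242),.08),("pink",(272,229),.08),("teal",(318,231),.08),("teal2",(364,154),.08),("ring",(230,137),.018),("nut",(281,145),.019),("mallet",(126,168),.05),("tile",(330,90),.03)]: print(n,onz("top",p,z).round(3))
E
```

```text
trigger (array([0.53550863, 0.24524139, 0.1136928 ]), np.float64(0.0020278205451108133))
lid (array([ 0.5716795 , -0.17951089,  0.07285661]), np.float64(0.005142152143782552))
handle tip [ 0.60306859 -0.11117446  0.045     ] lid080 [ 0.5695546  -0.18127822  0.08      ]
(150, 106) [0.598 0.178 0.018]
(167, 200) [0.494 0.16  0.018]
(203, 95) [0.608 0.12  0.018]
(213, 190) [0.504 0.11  0.018]
(236, 69) [0.636 0.084 0.018]
(262, 203) [0.488 0.058 0.018]
blue [0.376 0.078 0.08 ]
pink [ 0.416 -0.095  0.08 ]
teal [ 0.405 -0.252  0.08 ]
teal2 [ 0.671 -0.427  0.08 ]
ring [0.762 0.048 0.018]
nut [ 0.726 -0.139  0.019]
mallet [0.649 0.42  0.05 ]
tile [ 0.929 -0.327  0.03 ]
```

Heights agree with the text (trigger 0.114 vs 0.122, lid 0.073 vs 0.08), and the clear jar is the right one. Next is one close look with the wrist camera over both the jar and the bay.

```bash
cat >> h.py <<'E'
def down(hd):  # tool down, tool x heading hd (deg)
    h=np.radians(hd)/2; return [0,np.cos(h),np.sin(h),0]
def snap(n,name):
    T=tool();im=cv2.cvtColor(read_camera(n),cv2.COLOR_RGB2BGR);cv2.imwrite(f"pics/{name}.png",im);np.save(f"pics/{name}.npy",T);return im,T
E
python3 - <<'E'
from h import *
for h in (0,180):
    print(h,inverse_kinematics([.56,-.0,.36],down(h)))
for p,h in[((.60,-.12,.1),215),((.60,-.12,.1),244),((.60,-.12,.1),64),((.58,-.25,.1),100),((.58,-.25,.1),-80),((.565,.06,.1),100)]: q=inverse_kinematics(p,down(h));print(p,h,None if q is None else np.round(q,2))
t=get_time();move_pose([.56,-.0,.36],down(0));print(get_time()-t,get_tcp_pos(),tool()[:3,0])
snap("wrist","w1");print(get_time())
E
```

```text
0 [-2.12515996e-02  1.95278135e-01  1.62573274e+00 -4.44089210e-16
  1.32058178e+00  1.54954473e+00]
180 [-2.12515996e-02  1.95278135e-01  1.62573274e+00 -4.44089210e-16
  1.32058178e+00 -1.59204793e+00]
(0.6, -0.12, 0.1) 215 [-0.22  0.56  1.73 -0.    0.85 -2.4 ]
(0.6, -0.12, 0.1) 244 None
(0.6, -0.12, 0.1) 64 [-0.22  0.56  1.73 -0.    0.85  0.24]
(0.58, -0.25, 0.1) 100 [-0.43  0.59  1.69 -0.    0.87 -0.6 ]
(0.58, -0.25, 0.1) -80 [-0.43  0.59  1.69 -0.    0.87  2.54]
(0.565, 0.06, 0.1) 100 [ 0.08  0.51  1.83 -0.    0.8  -0.09]
2.4 [0.55996666 0.00066541 0.35979868] [ 9.99999091e-01  1.30949841e-03 -3.20622802e-04]
2.55
```

View pics/w1.png

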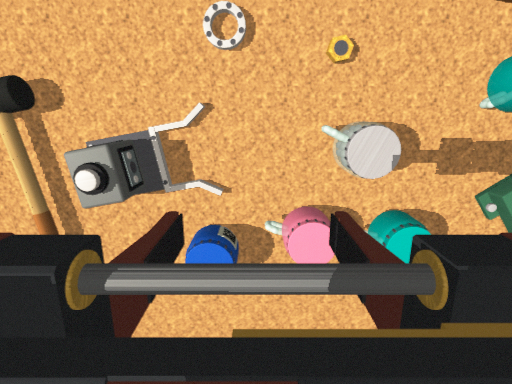

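The wrist view shows the jar lid at (375,151) with its handle tip at (325,128). The trigger is at (87,178). The bay's end-stop bar runs from (152,130) to (167,187), the cheek bends are at (184,125) and (199,183), and the nut is at (341,47).

```bash
python3 - <<'E'
from h import *
T=np.load("pics/w1.npy");W=lambda u,v,z:onz("wrist",(u,v),z,T)
lid=W(375,151,.08);tip=W(325,128,.045);print("lid",lid,"tip",tip,"hd",np.degrees(np.arctan2(*(tip-lid)[1::-1])),np.linalg.norm((tip-lid)[:2]))
print("lid tri",tri(ray("wrist",(375,151),T),ray("scene",(226.5,204.7))),"trig tri",tri(ray("wrist",(87,178),T),ray("scene",(331.4,151.9))))
trig=W(87,178,.122);print("trig",trig)
P=[W(*p,.018)for p in[(152,130),(167,187),(184,125),(199,183)]];print(np.round(P,3))
e=P[0]-P[1];print("reader x hd",np.degrees(np.arctan2(e[1],e[0]))+90,[np.degrees(np.arctan2(*(P[a]-P[b])[1::-1])) for a,b in((0,2),(1,3))])
print("nut",W(341,47,.019),"ring",W(224,25,.018))
E
```

```text
lid [ 0.57297945 -0.18170333  0.08      ] tip [ 0.60588539 -0.11120854  0.045     ] hd 64.97751723641963 0.07779664178536055
lid tri (array([ 0.57455024, -0.18076852,  0.07613151]), np.float64(0.006051898558681599)) trig tri (array([0.53784596, 0.24436966, 0.11551819]), np.float64(0.00021652329770563628))
trig [0.53923901 0.24036886 0.122     ]
[[0.601 0.179 0.018]
 [0.5   0.161 0.018]
 [0.609 0.124 0.018]
 [0.508 0.103 0.018]]
reader x hd 100.26763221325302 [np.float64(98.69188924979001), np.float64(97.35157027935614)]
nut [ 0.73203363 -0.13533899  0.019     ] ring [0.7638616  0.05141802 0.018     ]
```

```bash
cat >> h.py <<'E'
def pol(c,r,deg,z): return [c[0]+r*np.cos(np.radians(deg)),c[1]+r*np.sin(np.radians(deg)),z]
E
python3 - <<'E'
from h import *
J=(.573,-.181);r=.067
command_gripper(0.48);print("w",get_grip_width(),get_time())
move_pose(pol(J,r,65,.14),down(65))
print("hit",movel(pol(J,r,65,.036),v=.1,until_force=6),get_time(),get_tcp_pos())
for a in range(45,-68,-22):
    movel(pol(J,r,a,.036),down(a),v=.06)
    f=get_ft_force();print(a,np.round(f,1),get_time())
p=get_tcp_pos();movel([p[0],p[1],.15],v=.2)
move_pose(pol(J,.0,0,.33)[:2]+[.33],down(0));snap("wrist","w2");print(get_time())
E
```

```text
w 0.4775245420620112 3.4
hit False 5.8 [ 0.60186043 -0.12040695  0.03666291]
45 [ 0.6  0.4 -0.2] 6.3417
23 [-0.6  0.   0. ] 6.9167
1 [-0.4  0.3 -0.5] 7.4917
-21 [ 0.6  0.2 -0.1] 8.0667
-43 [-0.4 -0.1  0.9] 8.6417
-65 [ 0.5 -0.5  0.3] 9.2167
10.975
```

View pics/w2.png

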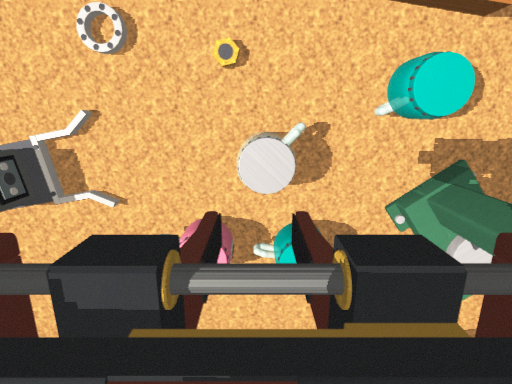

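The jar has turned with little drift: lid now at (266,165), handle tip at (301,128). Next I finish the turn with an inward-facing fork and look again.

```bash
python3 - <<'E'
from h import *
T=np.load("pics/w2.npy");W=lambda u,v,z:onz("wrist",(u,v),z,T)
lid=W(266,165,.08);tip=W(301,128,.05);d=(tip-lid)[:2];h=np.degrees(np.arctan2(d[1],d[0]));print(lid,tip,h,np.linalg.norm(d))
J=lid[:2];r=.068
assert abs(h+48)<15 and .06<np.linalg.norm(d)<.095
move_pose(pol(J,r,h,.15),down(h+180))
print("hit",movel(pol(J,r,h,.036),v=.1,until_force=6))
for a in (h-22,-93):
    movel(pol(J,r,a,.036),down(a+180),v=.06);print(a,get_ft_force().round(1),get_time())
p=get_tcp_pos();movel([p[0],p[1],.15],v=.2)
q=pol(J,.05,-81,.3);move_pose(q,down(0));im,_=snap("wrist","w3");print(get_time())
E
```

```text
[ 0.56839158 -0.19523348  0.08      ] [ 0.61916353 -0.24825155  0.05      ] -46.23974658944668 0.07340781424994573
hit False
-68.23974658944668 [-0.   0.8  0.4] 14.9167
-93 [ 0.5 -0.3 -0.5] 15.55
17.7
```

View pics/w3.png

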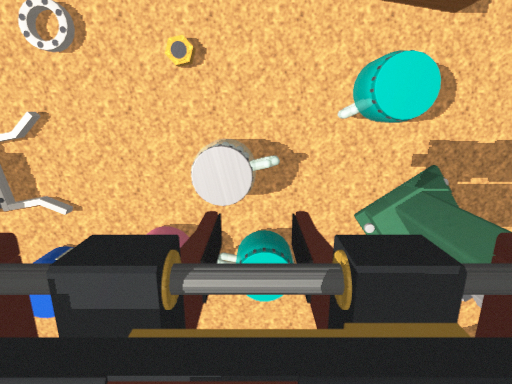

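Lid is at (222,175) and handle tip at (275,161), so the handle points about −77°, nearly opposite the bay. I'll straddle the handle with a narrow open fork and push the glass along to the bay.

```bash
python3 - <<'E'
from h import *
T=np.load("pics/w3.npy");W=lambda u,v,z:onz("wrist",(u,v),z,T)
lid=W(222,175,.08);tip=W(275,161,.05);d=(tip-lid)[:2];h=np.degrees(np.arctan2(d[1],d[0]));print(lid,tip,h,np.linalg.norm(d))
assert abs(h+80)<12 and .06<np.linalg.norm(d)<.095
J=lid[:2];S=np.array([.5575,.1195]);u=np.array([-.156,.988]);R=.055;z=.036
F=lambda c,hd,r=R:pol(c,r,hd+180,z)
command_gripper(.29);print(get_grip_width())
move_pose(pol(J,.067,h,.15),down(h+180))
print("hit",movel(pol(J,.067,h,z),v=.1,until_force=6),get_time())
E1=S-.10*u
for c,hd in[(J,h+180),(J+.35*(E1-J),92),(J+.7*(E1-J),92),(E1,96),(S-.05*u,99),(S-.02*u,99)]:
    movel(F(c,hd),down(hd),v=.07);print(np.round(c,3),get_ft_force().round(1),round(get_time(),2))
print("stop",movel(F(S+.006*u,99),v=.02,until_force=8),get_tcp_pos(),get_ft_force().round(1),get_time())
p=get_tcp_pos()
q=p-np.r_[.035*u,0];q[2]=z
movel(q,v=.08);movel([q[0],q[1],.17],v=.25)
move_pose([.555,.10,.30],down(0));snap("wrist","w4");print(get_time())
E
```

```text
[ 0.56331211 -0.19860391  0.08      ] [ 0.57766374 -0.27170676  0.05      ] -78.89289098924151 0.07449828752746011
0.28752563990540947
hit False 21.0583
[ 0.563 -0.199] [ 0.1 -0.5  0.5] 21.38
[ 0.567 -0.122] [-1.  -2.9  1.6] 22.62
[ 0.57  -0.045] [ 1.3 -2.8  1.4] 23.87
[0.573 0.021] [ 0.5 -2.1  2.5] 24.97
[0.565 0.07 ] [ 0.2 -0.4  0.1] 25.83
[0.561 0.1  ] [-0.5 -1.2 -0.1] 26.41
stop True [0.56585346 0.06712312 0.03589196] [ 2.  -3.8  1.2] 27.4417
30.375
```

View pics/w4.png

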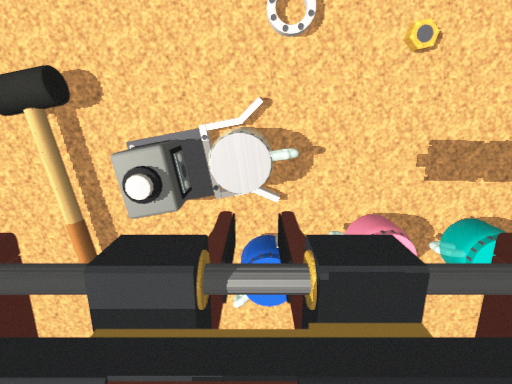

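Lid is at (240,163), handle tip at (295,155), trigger at (139,185). The jar is in the bay. I'll measure it against the trigger in the same picture.

```bash
cat > m.py <<'E'
from h import *
def meas(name,lidpx,tippx,trpx,hd=99):
    T=np.load(f"pics/{name}.npy");W=lambda p,z:onz("wrist",p,z,T)[:2]
    l,t,r=W(lidpx,.08),W(tippx,.05),W(trpx,.122);d=t-l
    u=np.array([np.cos(np.radians(hd)),np.sin(np.radians(hd))]);v=np.array([-u[1],u[0]])
    print("lid",l,"trig",r,"handle hd",np.degrees(np.arctan2(d[1],d[0])),"rel along",(l-r)@u,"lat",(l-r)@v)
    return l,r,T
E
python3 - <<'E'
from m import *
im=cv2.imread("pics/w4.png")
# bright ellipse fits for lid and button
g=cv2.cvtColor(im,cv2.COLOR_BGR2HSV)
m=((g[...,1]<45)&(g[...,2]>120)).astype(np.uint8)*255
m=cv2.morphologyEx(m,cv2.MORPH_OPEN,np.ones((7,7)))
for c in cv2.findContours(m,0,2)[0]:
    if cv2.contourArea(c)>200: print(cv2.contourArea(c),cv2.fitEllipse(c))
l,r,T=meas("w4",(240,163),(295,155),(139,185))
W=lambda p,z:onz("wrist",p,z,T)[:2]
for p in [(201,127),(213,197),(241,121),(264,193)]:print(p,W(p,.018))
c=cv2.resize(im[90:230,100:310],(800,533),interpolation=cv2.INTER_CUBIC);cv2.imwrite("pics/crop4.png",c)
E
```

```text
1058.5 ((274.6015930175781, 285.1911926269531), (16.332273483276367, 114.0630874633789), 90.1518325805664)
620.0 ((150.49285888671875, 206.8889617919922), (16.75718879699707, 56.90776443481445), 82.31947326660156)
529.5 ((138.3487548828125, 186.45498657226562), (25.44084930419922, 27.074995040893555), 95.68616485595703)
959.5 ((137.06277465820312, 160.3141632080078), (26.409570693969727, 58.22087097167969), 78.9572525024414)
3529.5 ((241.90951538085938, 162.64947509765625), (60.47238540649414, 84.5892105102539), 83.47930145263672)
lid [0.55855126 0.12107571] trig [0.53852497 0.24134827] handle hd -85.07980391403697 rel along -0.12192460723670583 lat -0.0009649590640484783
(201, 127) [0.60296225 0.18252463]
(213, 197) [0.49334168 0.16840509]
(241, 121) [0.61181683 0.12221319]
(264, 193) [0.50002245 0.08692531]
```

View pics/crop4.png

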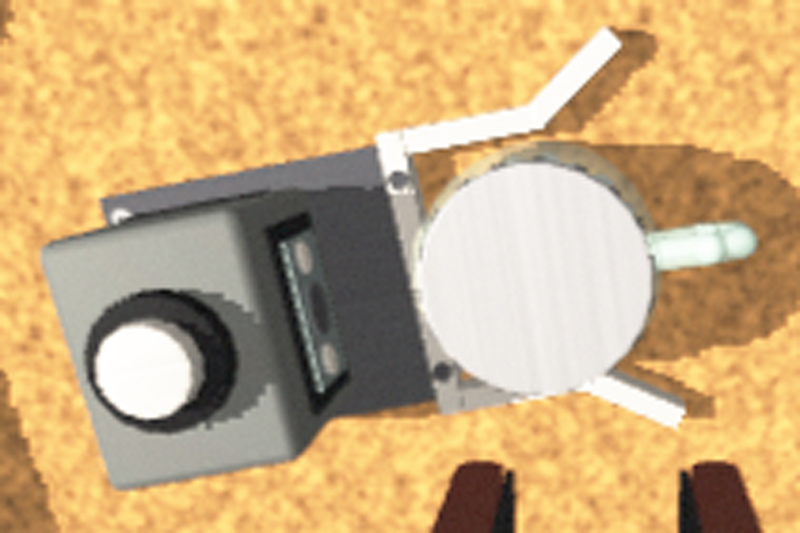

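The jar is home: 122 mm from the trigger axis (125 nominal), about 1 mm off to the side and about 4° off square, which is inside the 11° tolerance. Now the trigger.

```bash
python3 - <<'E'
from h import *
command_gripper(0)
move_pose([.5385,.242,.20],down(99))
movel([.5385,.242,.135],v=.15)
print(movel([.5385,.242,.110],v=.02,until_force=9),get_tcp_pos(),get_ft_force().round(1))
wait(.3);print(get_tcp_pos(),get_ft_force().round(1))
movel([.5385,.242,.20],v=.1)
move_pose([.555,.10,.30],down(0));snap("wrist","w5");print(get_time())
a=cv2.imread("pics/w4.png")[90:230,100:310];b=cv2.imread("pics/w5.png")[90:230,100:310];print("diff",cv2.absdiff(a,b).mean())
# crop upright view of handle + scene camera
im,_=snap("scene","scene5");s=cv2.resize(im[120:220,270:370],(400,400),interpolation=cv2.INTER_CUBIC)
t,_=snap("top","top5");t=cv2.resize(t[150:250,145:245],(400,400),interpolation=cv2.INTER_CUBIC)
cv2.imwrite("pics/c5.png",np.hstack([s,t]))
E
```

```text
True [0.53850874 0.24199451 0.11630974] [-0.7 -1.   6.4]
[0.53852165 0.24201865 0.11631079] [-0.4 -0.1  7.7]
36.4417
diff 12.962131519274376
```

View pics/c5.png

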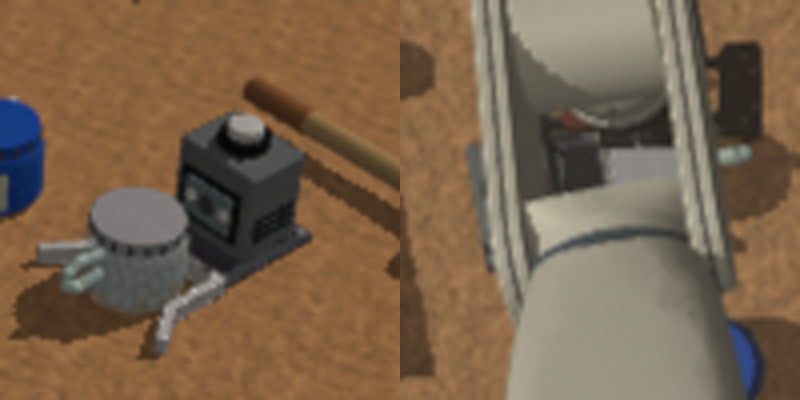

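The button stopped at z = 0.1163, about 5.7 mm down, with 7.7 N on it. Before handing in I'll check that the jar hasn't moved and measure its angle more carefully.

```bash
python3 - <<'E'
from m import *
a=cv2.imread("pics/w4.png");b=cv2.imread("pics/w5.png")
for n,(x0,y0,x1,y1) in dict(lid=(205,125,275,200),handle=(272,140,302,172),reader=(110,140,205,220),handlebar=(195,95,265,130)).items():
    r=cv2.matchTemplate(b,a[y0:y1,x0:x1],cv2.TM_CCOEFF_NORMED);_,v,_,l=cv2.minMaxLoc(r);print(n,l[0]-x0,l[1]-y0,round(v,3))
print(np.round(np.load("pics/w4.npy")-np.load("pics/w5.npy"),4))
c=cv2.resize(b[95:215,185:305],(600,600),interpolation=cv2.INTER_CUBIC);cv2.imwrite("pics/c6.png",c)
E
```

```text
lid 0 0 0.989
handle 0 0 0.994
reader 0 0 0.991
handlebar 0 0 0.966
[[-0.     -0.0005 -0.0007 -0.0001]
 [-0.0005 -0.     -0.0002 -0.0003]
 [-0.0007  0.0002  0.     -0.0004]
 [ 0.      0.      0.      0.    ]]
```

View pics/c6.png

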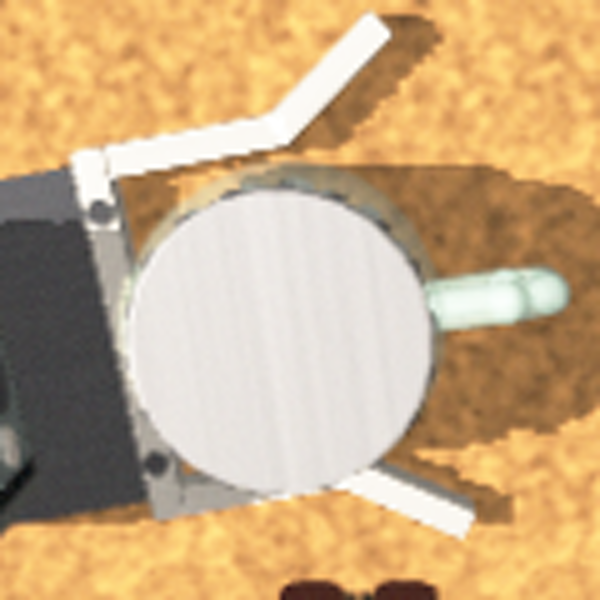

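```bash
python3 - <<'E'
from m import *
T=np.load("pics/w5.npy")
W=lambda x,y,z:onz("wrist",(185+x/5,95+y/5),z,T)[:2]
A=lambda p,q:np.degrees(np.arctan2(*(q-p)[::-1]))
print("handle bar",A(W(432,306,.06),W(510,296,.06)),"axis-tip",[A(W(283,342,.08),W(548,292,z)) for z in(.045,.055)])
print("endstop+90",A(W(158,515,.018),W(80,160,.018))+90,"inner",A(W(180,485,.018),W(120,180,.018))+90,"cheek",A(W(265,117,.018),W(108,148,.018)))
print("lid",W(283,342,.08))
E
```

```text
handle bar -82.5789162052762 axis-tip [np.float64(-83.24849803291923), np.float64(-82.12447367426823)]
endstop+90 100.13599254432077 inner 99.16978556400606 cheek 100.91979681607776
lid [0.55813926 0.11928356]
```

The jar's label direction is about 97.5° against the reader's 100°, and the lid is at (0.558, 0.119) against the seat at (0.5575, 0.1195). Both are inside tolerance, and the robot is touching nothing.

```bash
python3 -c "
from station import *
print(job_done(),get_time())"
```

```text
the job is handed in; nothing more can be done
the job is handed in; nothing more can be done
```

Job handed in, with no verdict returned: by my last measurements the jar is home in the bay within about 1 mm of the seat, its label is about 2.5° off square to the window, and the trigger was pressed about 5.7 mm and let go.

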